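# Lock up the castle nut on the micromanipulator stand

### The job

Two micromanipulator stands are bolted to the bench; on one the castle nut still runs loose and has no split pin through it. Turn that nut clockwise until you feel it bite on its spring washer, then a little further to the next place where a pair of its slots lines up with the cotter hole through the stud (the saw cut across the stud's end shows the hole's direction), and let go so that a split pin could be slipped in. Do not knock or shift the loose things lying about.

Things in the scene. Friction and masses are not known exactly. Their poses are not given: they have to be found in the camera images.
- nut: Loose steel castle nut: hexagon 36 mm across flats (41.6 over corners), 20 mm high, under a 12 mm high crown with six 7 mm slots, one over the middle of each flat, so that opposite slots form three lines 60 degrees apart. Origin on its axis at its underside, 66 mm above the bench; z up; x through the middle of one flat and slot. It only turns about z, never rises or sinks.
- nut_hex (a point): Point on the nut's axis at mid-height of the hexagon, 10 mm above the underside; axes as the nut's. Clockwise from above tightens. Drag is about 0.20 N m for an unseen 1.0 to 2.6 rad; then it bites: the torque steps to about 0.30 N m and climbs about 0.19 N m per further rad. Friction: felt only while turning it on; grip it firmly. It stays where it is left.
- washer (a joint): Round unmarked spring washer, 44 mm across, 4 mm high, under the nut. It stays still until the nut bites and is then dragged round with it: the value is how far the nut has been turned past the bite, rad; 0 before. Tight from 0.1 rad (6 degrees), over-tight from 1.5 rad (86 degrees).
- stand: Fixed stand of the loose nut: base plate 100 x 80 x 12 mm, round post 48 mm thick, and a flat aluminium arm (top 62 mm above the bench, 36 to 52 mm wide) under the nut, running 120 mm along the stand's +x. Origin on the bench in the axis of post, stud and nut; z up; x is the direction of the cotter hole.
- cotter_hole (a point): Middle of the 5 mm cotter hole, which passes through the 23 mm steel stud along the stand's x axis, 92 mm above the bench, at the level of the nut's slots. The stud's end is 102 mm above the bench; the dark saw cut across it runs the same way as the hole.
- drive (a point): Middle of the black cylindrical drive at the end of the stand's arm: 34 mm thick, 82 mm long across the arm, top 50 mm above the bench. Fixed to the stand.
- pinned_stand: The second stand, the same in shape and size, already finished: a split pin runs through its nut, which cannot turn. Nothing to do there. Fixed. Origin and axes as for the other stand.
- mouse: Grey computer mouse, round, 64 mm across, 35 mm high, loose. Origin under its centre.
- dish: Clear open dish, 60 mm across, 14 mm high, loose. Origin under its centre.
- spanner: Steel wrench 160 mm long, lying, loose. Origin under its middle.
- oil_jar: Closed jar, 48 mm across, 75 mm high, loose. Origin under its centre.
- spare_nut: A spare castle nut of the same size lying loose on the bench, on no stud. Origin at its underside.
- tip_box: Blue box 70 x 110 x 50 mm, loose. Origin under its centre.
- pin_tray: Shallow aluminium tray 90 x 70 x 18 mm, loose. Origin under its centre.
Not all that is in view belongs to the job. Leave any red look-alike of the stand alone.

How it is judged (in metres and radians):
On the way:
1. the nut has bitten: turned at least 0.1 rad past the point where it seats on the spring washer (value of joint washer above 0.1 rad), for 0.1 s.
At the end, for the whole second after the job is handed in: The nut rests, turned 0.1 to 1.5 rad past its bite on the spring washer, with a pair of its slots lined up with the cotter hole (the stand's x axis) to within 0.10 rad (6 degrees) (value of joint washer between 0.1 and 1.5 rad and (angle between the x axis of nut and the x axis of stand, either way round below 0.1 rad or angle between the x axis of nut and the x axis of stand, either way round between 0.9472 and 1.1472 rad) and angular speed of nut below 0.05 rad/s); the robot touches nothing.
It fails at once if a loose thing on the bench is shifted by more than 40 mm (distance of any of mouse, dish, spanner, oil_jar, spare_nut, tip_box, pin_tray from where it was at the start of the episode above 0.04 m).
It also fails if it takes over 64 s, if anything falls off the work surface, if the arm or the gripper's body presses on something with over 40 N, if the wrist force passes 120 N, or if a joint passes its speed limit or range.

### The arm

A 6-joint arm with a two-finger parallel gripper is mounted at the origin on the work surface. World frame = base frame: x ahead of the robot, y to its left, z up, the work surface at z = 0. Lengths are in mm, angles in rad, forces in N, time in s.
With the tool pointing down it reaches from about 300 to 775 mm from the base axis. Payload 14.6 kg.
Tool frame: the origin (TCP) lies on the front face of the gripper's body, between the roots of the fingers; the fingertips stand 97 mm ahead of it and the grasp point (between the pads) lies 78 mm ahead of it; z points along the fingers, y is the line along which they close (so a half turn about z gives the same grasp; the last joint's range is limited). The gripper opens to 94 mm and grips with 3 to 60 N. Pads are 16 mm wide; open, the fingers measure 119 mm over their backs; the gripper's body (75 mm by 177 mm) begins 78 mm behind the grasp point.
Start: joints at [-1.266, 0.3, 1.521, -0, 1.321, -0.067], TCP at [199.804, -512.414, 302.646] pointing down, gripper open.
Joint ranges: [-3.03, 3.03], [-0.79, 2.21], [0.23, 2.52], [-1.04, 4.18], [0, 3.07], [-2.55, 2.55]. Speed limits (rad/s): [2.22, 2.22, 2.57, 3.14, 3.14, 3.14].

### API

Orientations are given as [roll, pitch, yaw] about the fixed x, y, z axes, in that order (R = Rz(yaw) Ry(pitch) Rx(roll)).
In Python, from cell import * gives the robot as it stands.
- The arm moves only by the tool carry_out, never from a script. Its arguments are lists of equal length, an entry for each row: "slide": the shift along the world's x, y, z scaled (see below), a list of three; "dr": the turn, a rotation vector about the world's x, y, z scaled (see below), a list of three; "gripper": the opening in per cent of the stroke, from 0 (shut) to 100 (fully open). A call has 1 to 10 rows; each row is the pose to reach, as a shift and turn from the pose commanded when the call began, turning the shorter way round; what a row does not reach only later rows make up. The controller multiplies each number of a shift by 0.25 m and each number of a turn by 360 degrees. A row lasts 1/12 s, in which the tool goes at most 41.7 mm and 7.16 degrees, less where a joint would pass 70% of its speed; a pose out of reach is approached as far as the arm can. A call with a number of a shift or a turn outside -1 to 1 is refused whole. A call with a gripper value outside its range is refused whole. The fingers move at their own pace and stop on an object; "newtons" is the grip in N (left out, the last holds). Time passes only in rows, so rows that repeat a pose let the fingers close. It gives the time, the measured TCP pose, the force, the opening and the grip force at its end, in the units of the state.
- read_state(): the state, without advancing time (a new reading comes with each control period).
- camera(name): name is "scene" or "top" or "wrist"; returns the picture (384x512x3 uint8, red, green, blue); there is no depth.
- camera_model(name): a dict with "vfov" (degrees; the focal length in pixels is half the picture's height over the tangent of half this angle, whatever the lens; pixels are square), "cx", "cy" (the principal point, pixels), "R" (3x3) and "t" (3): a world point X has camera coordinates R X + t. Camera axes: x right, y down, z forward; pixel columns grow to the right and rows downward; lengths in mm; the calibration is good to about 2 mm. A picture is of the moment at which its call begins: read the wrist's pose just before it. camera_model takes no time and is no camera call; for the wrist camera it gives the pose at the moment of the call.
- sign_off(): hands the job in; it is judged then, once.
The state is a dict: "clock": time; "joints": joint angles; "qd": joint speeds; "effort": joint torques, N m; "eef_pos": TCP position; "eef_rot": TCP orientation; "wrist_force": force on the tool from outside, world axes, zero at the start; "moment": the same for the moment, N m; "finger_gap": finger opening in mm; "finger_force": force on a finger pad.
Only numpy, scipy, OpenCV 4.12 (cv2) and the standard library are available. Lean on these libraries where they do the work, as an engineer would, in place of code of your own. Each camera call takes 0.05 s, during which the arm holds its last target. There are 200 camera calls.

## Working session

There is one attempt and no reset: what is moved stays moved. The work goes in short steps, Python scripts to look and compute and a tool call to move; the robot and the scene stay as the last step left them, time stands still between calls to the robot, and variables do not carry over. Pictures are saved under pics/ and viewed, at most 10 in all, crops included, and the job is handed in when it is done.

Besides the shell and the picture viewer there is one more tool, called after "Call:" by a JSON object that holds its "name" and its "arguments". carry_out: Moves the arm, as the interface text tells. Its arguments: {"type":"object","properties":{"slide":{"type":"array","items":{"type":"array","items":{"type":"number","minimum":-1,"maximum":1}}},"dr":{"type":"array","items":{"type":"array","items":{"type":"number","minimum":-1,"maximum":1}}},"gripper":{"type":"array","items":{"type":"number"}},"newtons":{"type":"number"}},"required":["slide","dr","gripper"]}

```bash
mkdir -p pics; python3 - <<'E'
from cell import *
import cv2,numpy as np
s=read_state();print(s)
a=camera("scene");b=camera("top")
for n,i in(("scene",a),("top",b)):
    cv2.imwrite(f"pics/{n}0.png",i[:,:,::-1]); print(n,camera_model(n))
im=np.hstack([a,b])[:,:,::-1]
cv2.imwrite("pics/top0b.png",cv2.resize(b[:,:,::-1],(800,600),interpolation=cv2.INTER_CUBIC))
E
```

```text
{'clock': 0.0, 'joints': array([-1.26558291e+00,  3.00464074e-01,  1.52157139e+00, -2.46800191e-05,
        1.32067025e+00, -6.65895769e-02]), 'qd': array([-0.00028322,  0.00028999, -0.0008487 , -0.0003381 ,  0.00092186,
        0.00020357]), 'effort': array([-1.68212486e-03, -5.31807125e+01, -3.52736449e+01,  7.07280566e-02,
        2.45325227e-02, -8.37104449e-05]), 'eef_pos': array([ 199.76828693, -512.28414852,  302.09421426]), 'eef_rot': array([-3.14048047e+00, -5.02112045e-05,  3.71809084e-01]), 'wrist_force': array([ 0.75883321,  0.24633131, -0.21319983]), 'moment': array([-0.02802429, -0.02506931, -0.01848279]), 'finger_force': 0.0, 'finger_gap': 93.95687006199967}
scene {'vfov': 47.04994257574174, 'cx': 254.3328562810985, 'cy': 195.72956248082278, 'R': array([[ 0.53667829,  0.84360329,  0.01760412],
       [ 0.65276395, -0.40187038, -0.64218333],
       [-0.53467339,  0.35613718, -0.76634892]]), 't': array([-338.20464112, -242.65735949, 1566.97395325])}
top {'vfov': 55.97606460959044, 'cx': 254.65901063927973, 'cy': 188.51177042302947, 'R': array([[ 0.01786539, -0.999836  ,  0.0029655 ],
       [-0.99821279, -0.0180054 , -0.05698278],
       [ 0.05702683, -0.00194218, -0.99837076]]), 't': array([  35.23663322,  506.22252689, 1249.59841416])}
```

View pics/top0b.png

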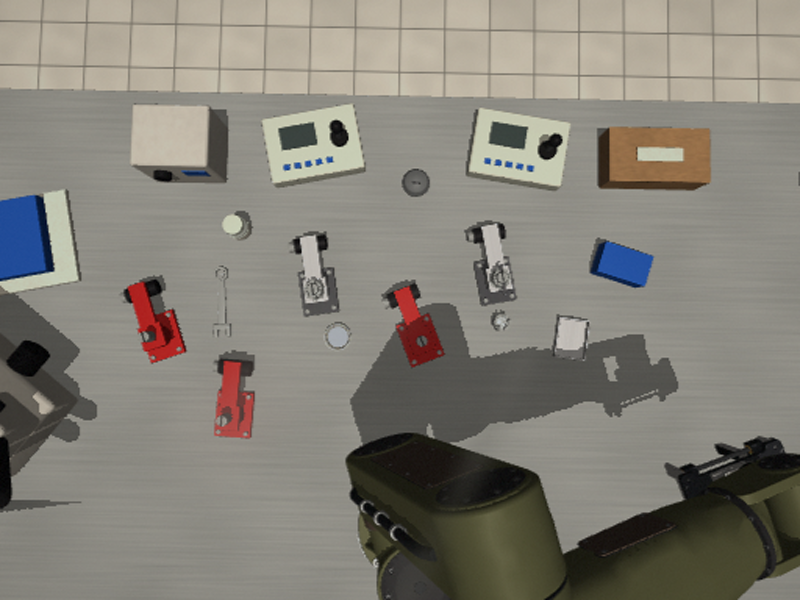

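View pics/scene0.png

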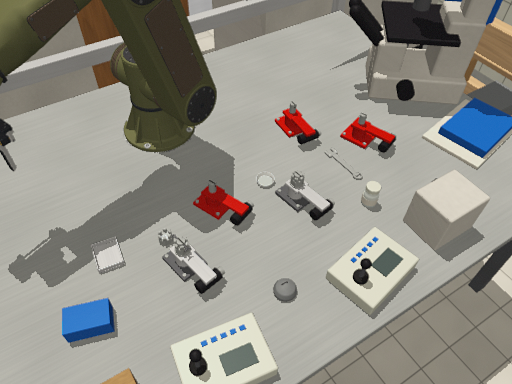

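The top view (800x600) shows two grey stands, with nuts at about (315,288) and (500,274). The three red look-alikes are at (150,335), (230,415) and (421,340). The spare nut lies at (500,320). Either grey stand could be the one meant, so I'll enlarge both to find the split pin.

```bash
cat > h.py <<'E'
import cv2,numpy as np
def ray(m,u,v,z):
    f=192/np.tan(np.radians(m['vfov'])/2); R=np.array(m['R']);t=np.array(m['t'])
    d=R.T@np.array([(u-m['cx'])/f,(v-m['cy'])/f,1]); c=-R.T@t
    return c+d*(z-c[2])/d[2]
def proj(m,X):
    f=192/np.tan(np.radians(m['vfov'])/2); p=np.array(m['R'])@X+m['t']
    return f*p[0]/p[2]+m['cx'],f*p[1]/p[2]+m['cy']
E
python3 - <<'E'
from cell import *
from h import *
t=cv2.imread("pics/top0.png");s=cv2.imread("pics/scene0.png");m=camera_model("top")
c=lambda i,u,v:cv2.resize(i[v-24:v+24,u-32:u+32],(400,300),interpolation=cv2.INTER_CUBIC)
cv2.imwrite("pics/c1.png",np.vstack([np.hstack([c(t,201,182),c(t,318,176)]),np.hstack([c(s,300,188),c(s,182,250)])]))
k=.64
for n,u,v,z in(("A",315,288,98),("Adrive",309,244,50),("B",500,274,98),("Bdrive",486,236,50),("spare",500,320,20),("dish",338,335,14),("red",421,341,90),("tray",571,337,18)):print(n,ray(m,u*k,v*k,z).round())
E
```

```text
A [511. 218.  98.]
Adrive [611. 241.  50.]
B [ 548. -169.   98.]
Bdrive [ 635. -146.   50.]
spare [ 453. -184.   20.]
dish [413. 176.  14.]
red [405.  -6.  90.]
tray [ 418. -342.   18.]
```

View pics/c1.png

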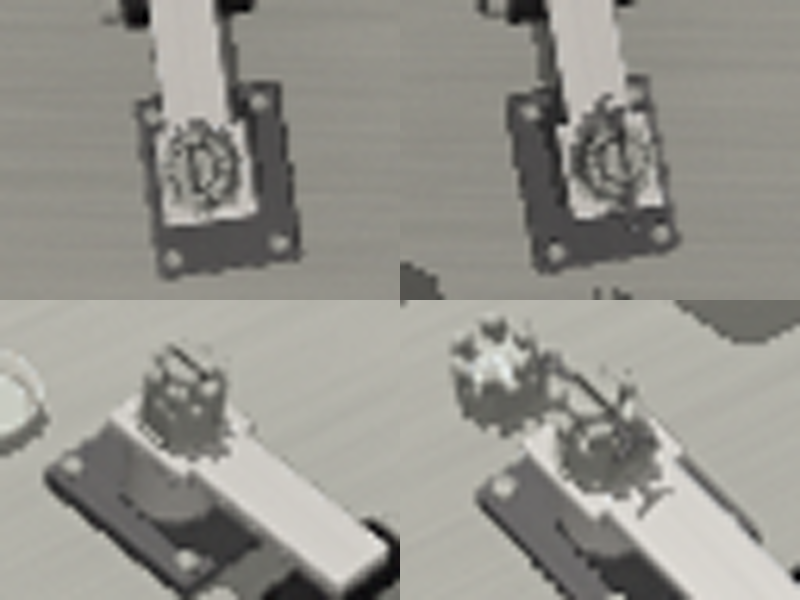

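In the enlarged crop, the right grey stand B (500,274) has a bright prong sticking out of its nut on the arm side, so it is the pinned one. The left stand A (315,288) has empty slots and no pin, so A is the job. Its nut is near (511,218). I'll move above it now and confirm from close by.

Call:
{"name": "carry_out", "arguments": {"slide": [[0.1, 0.2, 0], [0.2, 0.35, 0], [0.25, 0.5, 0], [0.3, 0.65, 0], [0.35, 0.8, 0], [0.4, 0.96, 0], [0.4, 0.96, 0], [0.4, 0.96, 0], [0.4, 0.96, 0], [0.4, 0.96, 0]], "dr": [[0, 0, 0.018], [0, 0, 0.036], [0, 0, 0.054], [0, 0, 0.072], [0, 0, 0.09], [0, 0, 0.108], [0, 0, 0.126], [0, 0, 0.144], [0, 0, 0.162], [0, 0, 0.18]], "gripper": [100, 100, 100, 100, 100, 100, 100, 100, 100, 100], "newtons": 50}}

```text
clock: 0.93
eef_pos: [299.9, -272.0, 302.6]
eef_rot: [-3.142, -0.0, 1.509]
wrist_force: [-0.7, -0.1, 0.2]
finger_gap: 94.0
finger_force: 0.0
```

Call:
{"name": "carry_out", "arguments": {"slide": [[0.1, 0.2, 0], [0.2, 0.35, 0], [0.25, 0.5, 0], [0.3, 0.65, 0], [0.35, 0.8, 0], [0.4, 0.96, 0], [0.4, 0.96, 0], [0.4, 0.96, 0], [0.4, 0.96, 0], [0.4, 0.96, 0]], "dr": [[0, 0, 0.018], [0, 0, 0.036], [0, 0, 0.054], [0, 0, 0.072], [0, 0, 0.09], [0, 0, 0.108], [0, 0, 0.126], [0, 0, 0.144], [0, 0, 0.162], [0, 0, 0.18]], "gripper": [100, 100, 100, 100, 100, 100, 100, 100, 100, 100]}}

```text
clock: 1.77
eef_pos: [399.8, -32.0, 302.4]
eef_rot: [-3.141, -0.0, 2.64]
wrist_force: [0.0, -0.2, 0.4]
finger_gap: 94.2
finger_force: 0.0
```

Call:
{"name": "carry_out", "arguments": {"slide": [[0.1, 0.2, 0], [0.2, 0.35, 0], [0.25, 0.5, 0], [0.3, 0.65, 0], [0.35, 0.8, 0], [0.4, 0.96, 0], [0.4, 0.96, 0], [0.4, 0.96, 0], [0.4, 0.96, 0], [0.4, 0.96, 0]], "dr": [[0, 0, 0.018], [0, 0, 0.036], [0, 0, 0.054], [0, 0, 0.072], [0, 0, 0.09], [0, 0, 0.108], [0, 0, 0.126], [0, 0, 0.144], [0, 0, 0.162], [0, 0, 0.18]], "gripper": [100, 100, 100, 100, 100, 100, 100, 100, 100, 100]}}

```text
clock: 2.6
eef_pos: [499.7, 208.0, 302.1]
eef_rot: [3.141, -0.001, -2.512]
wrist_force: [0.5, -0.4, 0.3]
finger_gap: 93.9
finger_force: 0.0
```

```bash
cat > look.py <<'E'
from cell import *
from h import *
import sys
n=sys.argv[1]
s=read_state();m=camera_model("wrist");a=camera("wrist")
np.savez(f"pics/{n}.npz",a=a,**{k:np.array(v) for k,v in m.items()})
print(s['clock'],s['eef_pos'].round(1),s['eef_rot'].round(3),s['joints'].round(3),s['wrist_force'].round(2),s['moment'].round(3))
print("cam",(-m['R'].T@m['t']).round(1), "nut px",np.round(proj(m,np.array([511,218,98.])),1))
cv2.imwrite(f"pics/{n}.png",cv2.resize(a[:,:,::-1],(768,576),interpolation=cv2.INTER_CUBIC))
E
python3 look.py w1
```

```text
2.6 [499.7 208.  302.1] [ 3.141e+00 -1.000e-03 -2.512e+00] [ 0.327  0.281  1.546 -0.     1.315 -1.874] [ 0.45 -0.43  0.33] [ 0.137 -0.096  0.008]
cam [445.4 169.2 386. ] nut px [259.6 204.6]
```

View pics/w1.png

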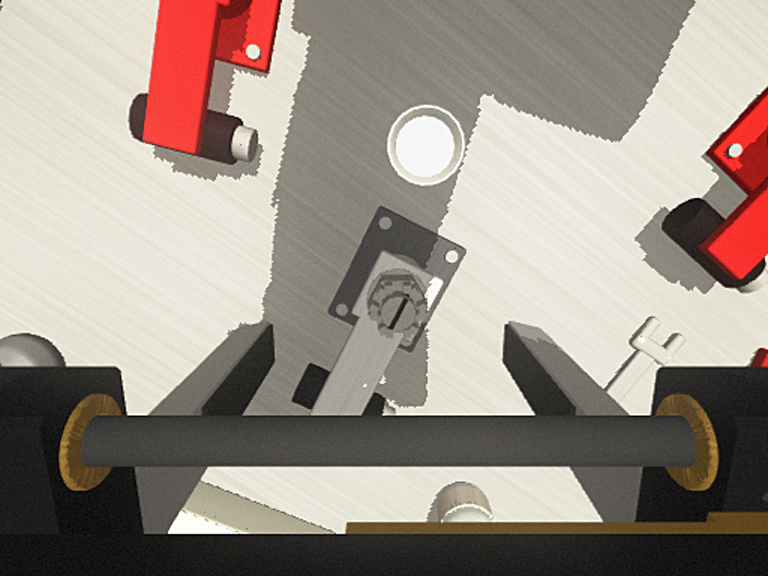

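The wrist view shows stand A, with its nut at about (398,303) in the 768x576 picture, a dark saw cut and no pin. I'll rectify it at the height of the crown top to measure angles.

```bash
cat > rect.py <<'E'
from h import *
import sys
def rect(n,X,z,half=32,k=9):
    d=np.load(f"pics/{n}.npz");m={q:d[q] for q in('vfov','cx','cy','R','t')}
    q=[(-half,-half),(half,-half),(half,half),(-half,half)]
    src=np.float32([proj(m,np.array([X[0]+a,X[1]+b,z])) for a,b in q])
    N=2*half*k
    dst=np.float32([((a+half)*k,(half-b)*k) for a,b in q])  # x right, y up
    return cv2.warpPerspective(d['a'][:,:,::-1],cv2.getPerspectiveTransform(src,dst),(N,N),flags=cv2.INTER_CUBIC)
if __name__=="__main__":
    n,x,y,z=sys.argv[1],*map(float,sys.argv[2:5])
    i=rect(n,(x,y),z); cv2.imwrite(f"pics/{n}_r{int(z)}.png",i)
E
python3 rect.py w1 511 218 98
```

```text
(no output)
```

View pics/w1_r98.png

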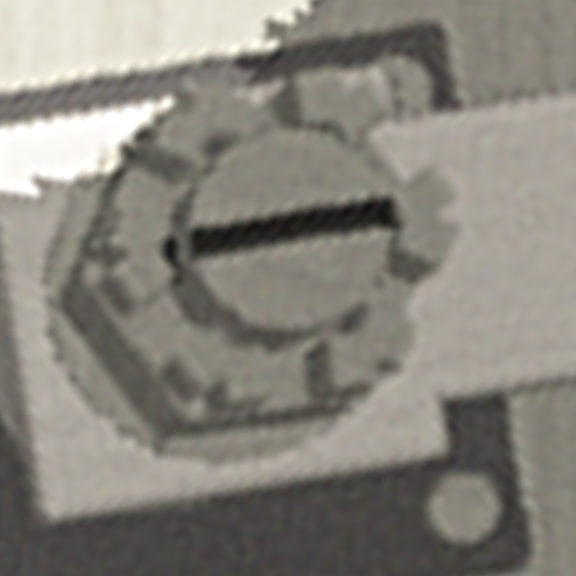

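Call:
{"name": "carry_out", "arguments": {"slide": [[0.14, 0.1, -0.1], [0.264, 0.21, -0.2], [0.264, 0.21, -0.3], [0.264, 0.21, -0.3], [0.264, 0.21, -0.3], [0.264, 0.21, -0.3], [0.264, 0.21, -0.3]], "dr": [[0, 0, 0], [0, 0, 0], [0, 0, 0], [0, 0, 0], [0, 0, 0], [0, 0, 0], [0, 0, 0]], "gripper": [100, 100, 100, 100, 100, 100, 100]}}

```text
clock: 3.23
eef_pos: [565.8, 259.7, 230.0]
eef_rot: [-3.141, 0.003, -2.52]
wrist_force: [-0.3, -0.3, 0.2]
finger_gap: 93.6
finger_force: 0.0
```

```bash
python3 look.py w2; python3 rect.py w2 511 222 98
```

```text
3.2333 [565.8 259.7 230. ] [-3.141e+00  3.000e-03 -2.520e+00] [ 0.371  0.522  1.382 -0.     1.234 -1.821] [-0.25 -0.28  0.19] [ 0.099 -0.165  0.028]
cam [511.  221.2 313.7] nut px [255.2 113.8]
```

View pics/w2_r98.png

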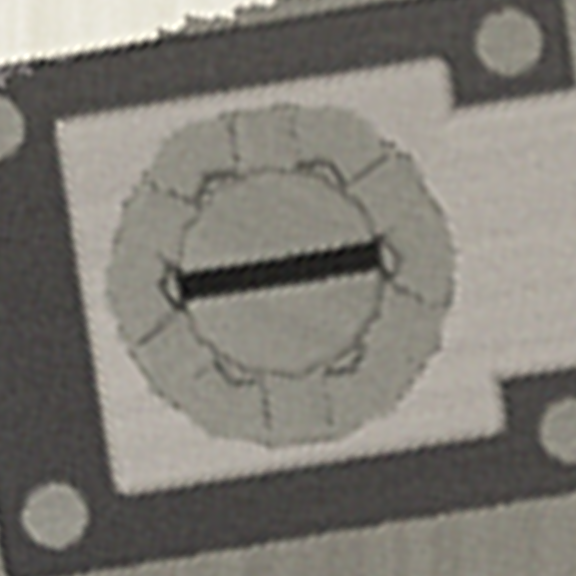

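The close rectified view (9 px/mm, z=98) puts the nut's axis at (281,272), which is about (510.2,223.8) in world coordinates. The saw cut and the arm's edge both run at 8.5°. The slots lie at 96°, 36° and -24°, so the nut's phase is 36° mod 60. The oblique view of the hexagon's flats agrees. Slots therefore line up after 27.5° + k·60° clockwise. I'll grasp with the tool at yaw 246°, which closes along the 156° flat normal and leaves about 279° of clockwise travel.

Call:
{"name": "carry_out", "arguments": {"slide": [[-0.1, -0.07, 0], [-0.222, -0.145, 0], [-0.222, -0.145, 0], [-0.222, -0.145, 0], [-0.222, -0.145, 0], [-0.222, -0.145, -0.1], [-0.222, -0.145, -0.2], [-0.222, -0.145, -0.248], [-0.222, -0.145, -0.248], [-0.222, -0.145, -0.248]], "dr": [[0, 0, 0.018], [0, 0, 0.036], [0, 0, 0.054], [0, 0, 0.072], [0, 0, 0.0842], [0, 0, 0.0842], [0, 0, 0.0842], [0, 0, 0.0842], [0, 0, 0.0842], [0, 0, 0.0842]], "gripper": [100, 100, 100, 100, 100, 100, 100, 100, 100, 100]}}

```text
clock: 4.12
eef_pos: [510.5, 223.8, 166.7]
eef_rot: [-3.141, 0.0, -1.99]
wrist_force: [0.1, -0.1, 0.1]
finger_gap: 93.5
finger_force: 0.0
```

Call:
{"name": "carry_out", "arguments": {"slide": [[0, 0, 0], [0, 0, 0], [0, 0, 0], [0, 0, 0], [0, 0, 0], [0, 0, 0], [0, 0, 0], [0, 0, 0], [0, 0, 0], [0, 0, 0]], "dr": [[0, 0, 0], [0, 0, 0], [0, 0, 0], [0, 0, 0], [0, 0, 0], [0, 0, 0], [0, 0, 0], [0, 0, 0], [0, 0, 0], [0, 0, 0]], "gripper": [60, 50, 44, 40, 38, 36, 34, 32, 30, 30], "newtons": 20}}

```text
clock: 4.95
eef_pos: [510.6, 223.7, 165.7]
eef_rot: [-3.141, 0.0, -1.989]
wrist_force: [3.7, -2.1, 0.6]
finger_gap: 36.0
finger_force: 20.0
```

```bash
cat > st.py <<'E'
from cell import *
s=read_state()
for k in('clock','eef_pos','eef_rot','joints','wrist_force','moment','effort','finger_gap','finger_force'):print(k,s[k] if not hasattr(s[k],'round') else s[k].round(3) if hasattr(s[k],'shape') else s[k])
E
python3 st.py
```

```text
clock 4.95
eef_pos [510.57  223.694 165.688]
eef_rot [-3.141  0.    -1.989]
joints [ 3.470e-01  4.660e-01  1.634e+00 -1.000e-03  1.041e+00 -2.375e+00]
wrist_force [ 3.714 -2.101  0.561]
moment [-0.016 -0.736  0.132]
effort [  0.971 -57.91  -29.671   0.397   0.602   0.19 ]
finger_gap 35.981471512940495
finger_force 19.975039958953857
```

Gap is 36.0 mm with a small side force, so the grip is square on the flats. I'll grip harder and start turning.

Call:
{"name": "carry_out", "arguments": {"slide": [[0, 0, 0], [0, 0, 0], [0, 0, 0], [0, 0, 0], [0, 0, 0], [0, 0, 0], [0, 0, 0], [0, 0, 0], [0, 0, 0], [0, 0, 0]], "dr": [[0, 0, 0], [0, 0, 0], [0, 0, -0.01], [0, 0, -0.02], [0, 0, -0.03], [0, 0, -0.04], [0, 0, -0.05], [0, 0, -0.06], [0, 0, -0.07], [0, 0, -0.08]], "gripper": [30, 30, 30, 30, 30, 30, 30, 30, 30, 30], "newtons": 60}}

```text
clock: 5.78
eef_pos: [510.5, 223.8, 165.7]
eef_rot: [-3.141, 0.001, -2.495]
wrist_force: [4.1, -1.5, -1.3]
finger_gap: 35.4
finger_force: 59.9
```

```bash
python3 st.py
```

```text
clock 5.7833
eef_pos [510.528 223.774 165.708]
eef_rot [-3.141e+00  1.000e-03 -2.495e+00]
joints [ 0.347  0.465  1.634 -0.     1.041 -1.87 ]
wrist_force [ 4.101 -1.473 -1.28 ]
moment [-0.186 -0.784  0.145]
effort [  1.5   -57.74  -29.205   0.672   0.869  -1.373]
finger_gap 35.35039138721304
finger_force 59.930235743522644
```

Call:
{"name": "carry_out", "arguments": {"slide": [[0, 0, 0], [0, 0, 0], [0, 0, 0], [0, 0, 0], [0, 0, 0], [0, 0, 0], [0, 0, 0]], "dr": [[0, 0, -0.01], [0, 0, -0.02], [0, 0, -0.03], [0, 0, -0.04], [0, 0, -0.05], [0, 0, -0.06], [0, 0, -0.07]], "gripper": [30, 30, 30, 30, 30, 30, 30]}}

```text
clock: 6.37
eef_pos: [510.5, 223.8, 165.7]
eef_rot: [-3.142, 0.001, -2.935]
wrist_force: [4.7, -0.7, -0.6]
finger_gap: 35.5
finger_force: 59.9
```

```bash
python3 st.py
```

```text
clock 6.3667
eef_pos [510.542 223.82  165.73 ]
eef_rot [-3.142e+00  1.000e-03 -2.935e+00]
joints [ 0.348  0.465  1.634 -0.     1.041 -1.43 ]
wrist_force [ 4.684 -0.666 -0.6  ]
moment [-0.056 -0.909  0.184]
effort [  1.282 -57.76  -29.157   0.6     0.94   -1.373]
finger_gap 35.532831573449386
finger_force 59.92973327636719
```

```bash
cat > q.py <<'E'
from cell import *
import numpy as np
s=read_state();y=s['eef_rot'][2];t=np.degrees((-1.989-y)%(2*np.pi))
print("turned",t.round(1),"Mz",s['moment'][2].round(3),"j6",s['effort'][5].round(3),"F",s['wrist_force'].round(1),s['clock'])
E
python3 q.py
```

```text
turned 54.2 Mz 0.184 j6 -1.373 F [ 4.7 -0.7 -0.6] 6.3667
```

Call:
{"name": "carry_out", "arguments": {"slide": [[0, 0, 0], [0, 0, 0]], "dr": [[0, 0, -0.01], [0, 0, -0.02]], "gripper": [30, 30]}}

```text
clock: 6.53
eef_pos: [510.5, 223.8, 165.7]
eef_rot: [3.142, 0.001, -3.061]
wrist_force: [4.0, -1.2, -1.1]
finger_gap: 35.2
finger_force: 59.9
```

```bash
python3 q.py
```

```text
turned 61.4 Mz 0.175 j6 -1.373 F [ 4.  -1.2 -1.1] 6.5333
```

Call:
{"name": "carry_out", "arguments": {"slide": [[0, 0, 0], [0, 0, 0]], "dr": [[0, 0, -0.01], [0, 0, -0.02]], "gripper": [30, 30]}}

```text
clock: 6.7
eef_pos: [510.5, 223.8, 165.7]
eef_rot: [3.141, 0.001, 3.097]
wrist_force: [4.4, -1.6, -1.5]
finger_gap: 35.6
finger_force: 59.9
```

```bash
python3 q.py
```

```text
turned 68.6 Mz 0.208 j6 -1.373 F [ 4.4 -1.6 -1.5] 6.7
```

Call:
{"name": "carry_out", "arguments": {"slide": [[0, 0, 0], [0, 0, 0]], "dr": [[0, 0, -0.01], [0, 0, -0.02]], "gripper": [30, 30]}}

```text
clock: 6.87
eef_pos: [510.5, 223.8, 165.7]
eef_rot: [3.141, 0.001, 2.971]
wrist_force: [3.5, -0.5, -1.1]
finger_gap: 35.6
finger_force: 60.0
```

```bash
python3 q.py
```

```text
turned 75.8 Mz 0.319 j6 -1.249 F [ 3.5 -0.5 -1.1] 6.8667
```

Call:
{"name": "carry_out", "arguments": {"slide": [[0, 0, 0], [0, 0, 0]], "dr": [[0, 0, -0.01], [0, 0, -0.02]], "gripper": [30, 30]}}

```text
clock: 7.03
eef_pos: [510.5, 223.9, 165.7]
eef_rot: [3.141, 0.001, 2.846]
wrist_force: [5.2, -0.5, -0.7]
finger_gap: 35.5
finger_force: 60.0
```

```bash
python3 q.py
```

```text
turned 83.0 Mz 0.386 j6 -1.226 F [ 5.2 -0.5 -0.7] 7.0333
```

The torque steps up between about 69° and 76°, and joint 6 effort jumps 0.12 then climbs 0.19 N m/rad, so the nut has bitten. The next alignment, at 87.5° of turn (yaw 2.766), is 0.2 to 0.33 rad past the bite.

Call:
{"name": "carry_out", "arguments": {"slide": [[0, 0, 0], [0, 0, 0], [0, 0, 0], [0, 0, 0]], "dr": [[0, 0, -0.007], [0, 0, -0.0127], [0, 0, -0.0127], [0, 0, -0.0127]], "gripper": [30, 30, 30, 30]}}

```text
clock: 7.37
eef_pos: [510.5, 223.9, 165.7]
eef_rot: [3.141, 0.001, 2.77]
wrist_force: [5.3, 0.2, -1.9]
finger_gap: 35.4
finger_force: 59.9
```

```bash
python3 q.py
```

```text
turned 87.3 Mz -0.031 j6 0.197 F [ 5.3  0.2 -1.9] 7.3667
```

Call:
{"name": "carry_out", "arguments": {"slide": [[0, 0, 0], [0, 0, 0], [0, 0, 0], [0, 0, 0], [0, 0, 0.1], [0, 0, 0.2], [0, 0, 0.25], [0, 0, 0.25]], "dr": [[0, 0, 0], [0, 0, 0], [0, 0, 0], [0, 0, 0], [0, 0, 0], [0, 0, 0], [0, 0, 0], [0, 0, 0]], "gripper": [50, 70, 90, 100, 100, 100, 100, 100]}}

```text
clock: 8.03
eef_pos: [510.9, 224.1, 231.0]
eef_rot: [3.139, 0.003, 2.769]
wrist_force: [0.6, 0.7, 0.1]
finger_gap: 85.3
finger_force: 0.0
```

```bash
python3 q.py; python3 st.py | head -3; python3 - <<'E'
from cell import *
m=camera_model("wrist");print((-m['R'].T@m['t']).round(1))
E
```

```text
turned 87.4 Mz -0.024 j6 0.0 F [0.6 0.7 0.1] 8.0333
clock 8.0333
eef_pos [510.941 224.148 230.996]
eef_rot [3.139e+00 3.000e-03 2.769e+00]
[448.1 248.4 314.6]
```

Next I'll put the camera directly over the nut to check alignment.

Call:
{"name": "carry_out", "arguments": {"slide": [[0.12, -0.05, 0], [0.25, -0.1, 0], [0.25, -0.1, 0], [0.25, -0.1, 0], [0.25, -0.1, 0]], "dr": [[0, 0, 0], [0, 0, 0], [0, 0, 0], [0, 0, 0], [0, 0, 0]], "gripper": [100, 100, 100, 100, 100]}}

```text
clock: 8.45
eef_pos: [572.2, 198.9, 226.9]
eef_rot: [-3.14, -0.002, 2.769]
wrist_force: [0.2, 0.4, -0.3]
finger_gap: 94.0
finger_force: 0.0
```

```bash
python3 look.py w3; python3 rect.py w3 511 223 98
```

```text
8.45 [572.2 198.9 226.9] [-3.140e+00 -2.000e-03  2.769e+00] [ 0.274  0.491  1.437  0.     1.215 -0.924] [ 0.15  0.39 -0.28] [ 0.036 -0.113 -0.043]
cam [509.9 223.3 310.8] nut px [252.6 122.4]
```

View pics/w3_r98.png

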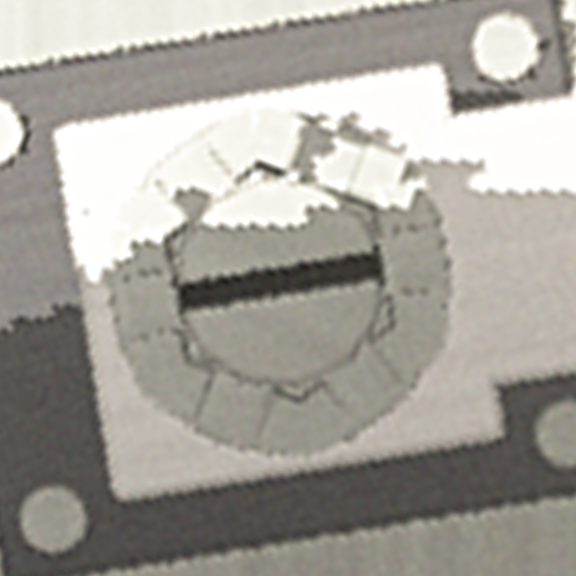

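The picture shows the right slot edges at (410,227) and (410,290) and the left ones at (145,272) and (145,335). That puts the slot line at 9.6° and the saw cut at 9.1°, so they line up within about 1°. The gripper is clear, so I'm handing in.

```bash
python3 -c "
from cell import *
print(sign_off())"
```

```text
the job is handed in; nothing more can be done
None
```

I turned the loose nut on the left grey stand about 87° clockwise, roughly 0.2–0.3 rad past its bite; its slots line up with the cotter hole to about 1°, the gripper is clear, and the job was handed in at about 8.5 s (no verdict was returned).

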